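# Bring the board to the inspection station and hold the loupe in focus over the chip

### The job

Push the black board carrier with the orange knob along its slide until it is fully home against the red stop, then take the red-handled loupe from its rest and hold the lens level, centred over the yellow-dotted chip, with the lens at the height marked by the middle of the orange collar on the gauge post. Do not touch the green board or shift the collar, and leave the other things on the bench undisturbed. Finish while still holding the loupe there, steady, carried by the gripper alone: do not put it down.

Things in the scene. Friction and masses are not known exactly. Their poses are not given: they have to be found in the camera images.
- fixture: Fixed inspection slide on the bench: aluminium base 130 (its x) x 340 (its y) x 10 mm with two steel rails along its y; origin at the centre of its underside, z up. A red stop block stands across its +y end, 44 mm high above the bench (from y = 156 to 170 mm). The steel gauge post (8 mm diameter, top 188 mm above the bench) stands at x = +100, y = +130 mm beside the inspection station. Its heading varies.
- carrier (a joint): Travel in m of the board carrier along the fixture's +y axis: 0 at the far end from the red stop, 0.140 when home against the red stop. It slides with about 2 N of friction and stays where it is left. The carrier is a black plate 116 x 140 x 10 mm, its top 32 mm above the bench.
- carrier_knob (a point): Centre (half-way up) of the upright orange knob on the carrier: 20 mm diameter, 35 mm tall, from 32 to 67 mm above the bench, 77 mm towards fixture -y from the chip. It moves with the carrier; the plate is bare for 48 mm to each side of it along fixture x.
- chip (a point): Middle of the top of the black chip with a yellow dot, 18 x 18 mm, 38 mm above the bench, at the middle of the green board (88 along fixture x, 78 along fixture y, 3 mm thick, its low components up to 41 mm above the bench) that is clamped on the carrier; it moves with the carrier.
- collar_mark (a point): Centre (half-way up) of the orange collar, 24 mm diameter, 10 mm tall, on the gauge post: its mid-height marks the focal height, the height at which the lens centre is to be held. It is set somewhere from 125 to 170 mm above the bench, and stays by friction (5 N).
- loupe: The loupe as a whole, about 70 to 110 g: red handle and lens in one rigid piece, origin under the middle of the handle, z up (towards the white switch dot), x along the handle towards the lens.
- loupe_grip (a point): Centre (half-way up) of the loupe's red handle: box 100 (its x) x 16 (its y) x 18 (its z) mm. x axis runs along the handle towards the lens. At the start it lies level on its rest, this point 43 mm above the bench, and about 25 mm of free handle on either side of this point along x.
- loupe_lens (a point): Centre of the loupe's round lens, half-way through its thickness: 90 mm from the handle centre along the loupe's x, at the same height. The black lens ring is 64 mm in diameter and 10 mm thick.
- rest: Fixed loupe rest: dark base 180 x 70 x 6 mm with two grey supports, the handle's one (with side lips to 41 mm above the bench) 40 mm behind its origin, the lens's one 90 mm in front; origin on the bench under the handle's centre, x towards the lens.
- flux: Bystander: small white bottle, 32 mm diameter, 70 mm tall, standing about 100 mm to the side of the rest; origin at the centre of its underside.
- spool: Bystander: steel-coloured solder spool, 48 mm diameter, 30 mm tall, standing about 110 mm behind the rest's origin (past the end of the handle); origin at the centre of its underside.
- phone_frame: Bystander: flat aluminium phone frame 140 x 70 x 8 mm lying near the robot; origin at the centre of its underside.
- driver: Bystander: screwdriver with a yellow handle, 150 mm long, lying beyond the work area; origin at its underside.
Mind the look-alikes: they are no part of the job. Of the things like the loupe, leave any that is pink; of the rest the larger one is meant.

How it is judged:
By the outcome, as a careful person would: the job done as asked, in the order asked, and still so for the second after the job is handed in, while the arm keeps its last pose, push and grip.
It also fails if it takes over 54 s, if anything falls off the work surface, if the arm or the gripper's body presses on something with over 40 N, if the wrist force passes 120 N, or if a joint passes its speed limit or range.

### The arm

A 6-joint arm with a two-finger parallel gripper is mounted at the origin on the work surface. World frame = base frame: x ahead of the robot, y to its left, z up, the work surface at z = 0. Lengths are in mm, angles in degrees, forces in N, time in s.
With the tool pointing down it reaches from about 350 to 850 mm from the base axis. Payload 8.1 kg.
Tool frame: the origin (TCP) lies at the very end of the fingers, on their centre line; the grasp point (between the pads) lies r.tcp_to_grasp behind it (r.tcp_to_grasp is the distance from the TCP to the grasp point, in mm); z points along the fingers, y is the line along which they close (so a half turn about z gives the same grasp; the last joint's range is limited). The gripper opens to 85 mm and grips with 20 to 120 N. Pads are 22 mm wide; open, the fingers measure 114 mm over their backs; the gripper's body (76 mm by 85 mm) begins 54 mm behind the grasp point. The pads swing forward as they close: fully open they stand 13 mm farther back than shut.
Start: joints at [-73.018, 7.471, 85.268, -0, 87.261, -4.893], TCP at [223.575, -556.794, 231.292] pointing down, gripper open.
Joint ranges: [-169.43, 169.43], [-51.17, 129.36], [1.28, 143.12], [-76.62, 256.62], [0, 156.53], [-152.29, 152.29]. Speed limits (degrees/s): [136.94, 136.94, 159.86, 180, 180, 180].

### API

Orientations are given as [roll, pitch, yaw] about the fixed x, y, z axes, in that order (R = Rz(yaw) Ry(pitch) Rx(roll)).
In Python, from bench import r gives the robot as it stands.
- The arm moves only by the shell command python3 -m handwheel 'ROWS' [OPENING] [FORCE]. ROWS is JSON, a list of rows, each a list of 4 numbers: the shift along the tool's x, y, z in m, then the turn about the tool's z in degrees. A call has 1 to 10 rows; each row shifts and turns the commanded pose from where the row before left it, along the tool's axes as they then stand; what a row does not reach is not made up. A row lasts 1/10 s, in which the tool goes at most 50 mm and 8.59 degrees, less where a joint would pass 70% of its speed; a pose out of reach is approached as far as the arm can. A call is refused whole if a number of a shift passes 0.05 or a number of a turn 8.59, either way. A call with a gripper value outside its range is refused whole. OPENING is the finger opening in m, from 0 to 0.0854, set as the call begins (- or left out, the last holds). The fingers move at their own pace and stop on an object; FORCE is the grip in N (left out, the last holds). Time passes only in rows, so rows that do not move let the fingers close. It gives the time, the measured TCP pose, the force, the opening and the grip force at its end, in the units of the state.
- r.sense(): the state, without advancing time (a new reading comes with each control period).
- r.snapshot(name): name is "scene" or "top"; returns the picture (420x560x3 uint8, red, green, blue); there is no depth.
- r.camera_params(name): a dict with "fx", "fy", "cx", "cy" (pixels), "R" (3x3) and "t" (3): a world point X has camera coordinates R X + t. Camera axes: x right, y down, z forward; pixel columns grow to the right and rows downward; lengths in mm; the calibration is good to about 2 mm. A picture is of the moment at which its call begins. camera_params takes no time and is no camera call.
- r.hand_in(): hands the job in; it is judged then, once.
The state is a dict: "time": time; "joint_pos": joint angles; "qd": joint speeds; "joint_efforts": joint torques, N m; "tool_pos": TCP position; "tcp_rot": TCP orientation; "ft_force": force on the tool from outside, world axes, zero at the start; "wrist_torque": the same for the moment, N m; "finger_gap": finger opening in mm; "grip_force": force on a finger pad.
Only numpy, scipy, OpenCV 4.12 (cv2) and the standard library are available. Lean on these libraries where they do the work, as an engineer would, in place of code of your own. Each camera call takes 0.05 s, during which the arm holds its last target. There are 200 camera calls.

## Working session

There is one attempt and no reset: what is moved stays moved. The work goes in short steps, Python scripts to look and compute and a shell command to move; the robot and the scene stay as the last step left them, time stands still between calls to the robot, and variables do not carry over. Pictures are saved under pics/ and viewed, at most 10 in all, crops included, and the job is handed in when it is done.

```bash
ls; mkdir -p pics
python3 - <<'E'
from bench import r
import cv2,json
s=r.sense();print(s);print(r.tcp_to_grasp)
for n in("scene","top"):
    im=r.snapshot(n);cv2.imwrite(f"pics/{n}0.png",cv2.cvtColor(im,cv2.COLOR_RGB2BGR));print(r.camera_params(n))
E
```

```text
pics
{'time': 0.0, 'joint_pos': array([-7.30165210e+01,  7.51581524e+00,  8.53292598e+01,  2.53430279e-03,
        8.72615099e+01, -4.89507984e+00]), 'qd': array([ 0.01003337,  0.06513508, -0.02529688, -0.09233743, -0.03192626,
        0.08692752]), 'joint_efforts': array([ 2.05558623e-03, -5.69397962e+01, -5.00549948e+01, -7.08329276e-05,
        1.51605962e-02, -7.40623545e-05]), 'tool_pos': array([ 223.43973757, -556.25282332,  230.23724746]), 'tcp_rot': array([-1.79894020e+02, -1.16169757e-02,  2.18784246e+01]), 'ft_force': array([-0.77535438,  0.27072979, -0.09502582]), 'wrist_torque': array([-0.00192036, -0.0182976 ,  0.06116328]), 'grip_force': 0.0, 'finger_gap': 85.54585247449265}
18.700000000000003
{'fx': 493.32250437646405, 'fy': 493.32250437646405, 'cx': 281.8836602547245, 'cy': 216.1571826897727, 'R': array([[ 0.75480598,  0.65585191,  0.01123368],
       [ 0.45673548, -0.51320082, -0.72664821],
       [-0.47080849,  0.55360924, -0.68691788]]), 't': array([-431.4775328 , -199.74747804, 1603.22654534])}
{'fx': 425.75976231324074, 'fy': 425.75976231324074, 'cx': 282.60830727127427, 'cy': 206.2457926898592, 'R': array([[-0.0106279 , -0.99959946,  0.0262292 ],
       [-0.99499107,  0.00796422, -0.09964605],
       [ 0.09939724, -0.02715685, -0.99467718]]), 't': array([ -12.66767215,  587.45239067, 1033.57269345])}
```

View pics/scene0.png

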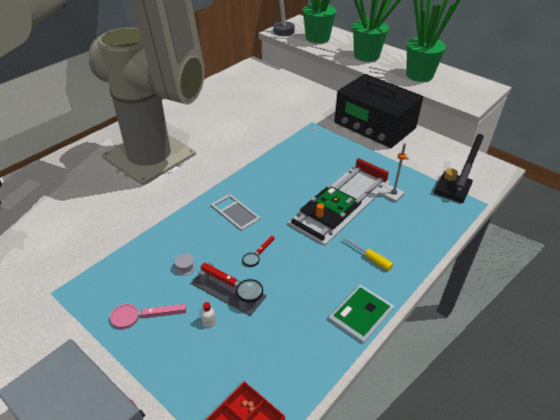

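View pics/top0.png

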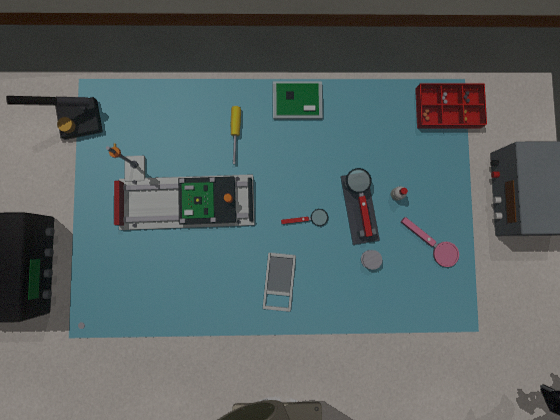

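The scene view shows the large red loupe on its dark rest (225,280), with a small red one at (260,250) and a pink one at (150,312) as look-alikes. The slide runs up to the red stop (372,170), and the collar is at (403,156). In the top view: knob (228,198), chip (197,200), stop (118,202), collar (114,151), loupe lens (359,180) and handle (366,215).

```bash
cat > h.py <<'E'
import numpy as np,cv2
from bench import r
C={n:r.camera_params(n) for n in("scene","top")}
def ray(n,p):
    c=C[n];d=c["R"].T@np.array([(p[0]-c["cx"])/c["fx"],(p[1]-c["cy"])/c["fy"],1.]);return -c["R"].T@c["t"],d
def onz(n,p,z):
    o,d=ray(n,p);return o+d*(z-o[2])/d[2]
def tri(ps,pt):
    o1,d1=ray("scene",ps);o2,d2=ray("top",pt);A=np.c_[d1,-d2]
    k=np.linalg.lstsq(A,o2-o1,rcond=None)[0];a=o1+k[0]*d1;b=o2+k[1]*d2
    return (a+b)/2,np.linalg.norm(a-b)
def proj(n,X):
    c=C[n];q=c["R"]@np.asarray(X,float)+c["t"];return np.array([q[0]*c["fx"]/q[2]+c["cx"],q[1]*c["fy"]/q[2]+c["cy"]])
def blobs(im,h0,h1,s0=120,v0=60,box=None,amin=4):
    """hue range blobs: (area, centroid, minAreaRect)"""
    H=cv2.cvtColor(im,cv2.COLOR_RGB2HSV);m=cv2.inRange(H,(h0,s0,v0),(h1,255,255))
    if h0==0 and h1<8: m|=cv2.inRange(H,(173,s0,v0),(180,255,255))
    if box: 
        k=np.zeros_like(m);k[box[1]:box[3],box[0]:box[2]]=255;m&=k
    n,l,st,ce=cv2.connectedComponentsWithStats(m);out=[]
    for i in range(1,n):
        if st[i,4]>=amin: 
            pts=np.argwhere(l==i)[:,::-1].astype(np.float32);out.append((int(st[i,4]),ce[i].round(1).tolist(),cv2.minAreaRect(pts)))
    return out
E
python3 - <<'E'
from h import *
for n in C:
    im=cv2.cvtColor(cv2.imread(f"pics/{n}0.png"),cv2.COLOR_BGR2RGB)
    b={"top":(95,140,400,245),"scene":(190,130,420,310)}[n]
    for nm,a in (("orange",(8,18,150,90)),("red",(0,6,140,50)),("yellow",(20,35,120,80)),("green",(45,75,120,40))):
        print(n,nm)
        for x in blobs(im,*a,box=b): print("  ",x[0],x[1],np.round(x[2][0],1),np.round(x[2][1],1),round(x[2][2],1))
s=cv2.imread("pics/scene0.png");t=cv2.imread("pics/top0.png")
A=cv2.resize(t[140:250,95:260],None,fx=4,fy=4,interpolation=cv2.INTER_CUBIC)[:, :400*2][:440]
cv2.imwrite("pics/c1.png",A)
B=cv2.resize(t[160:250,335:415],None,fx=5,fy=5,interpolation=cv2.INTER_CUBIC);D=cv2.resize(s[255:315,190:270],None,fx=5,fy=5,interpolation=cv2.INTER_CUBIC)
cv2.imwrite("pics/c2.png",np.hstack([B,np.pad(D,((0,150),(0,0),(0,0)))]))
E
```

```text
scene orange
   37 [401.5, 155.9] [401.5 156.2] [7.3 5.7] 11.3
   92 [319.5, 209.6] [319.5 209.5] [13.  7.] 90.0
scene red
   302 [371.7, 169.2] [371.3 169.3] [34.7  9.6] 24.8
   86 [265.5, 244.0] [265.2 244.3] [ 3.5 21.2] 45.0
   291 [218.0, 274.0] [218. 274.] [37.7  8.4] 28.4
   45 [206.4, 305.8] [206.  305.5] [7. 6.] 90.0
scene yellow
   7 [335.0, 198.7] [335. 199.] [2. 2.] 90.0
   259 [378.4, 259.4] [378.1 259.3] [29.4  9.2] 32.0
scene green
   474 [334.9, 201.0] [335.2 200.2] [34.7 20.9] 28.8
   545 [364.2, 301.1] [364.  298.5] [21. 48.] 90.0
top orange
   59 [114.8, 151.5] [114.5 151. ] [ 9.2 10.6] 45.0
   53 [227.3, 197.4] [227.5 197.5] [7. 7.] 90.0
top red
   211 [116.2, 203.3] [116.5 202.5] [43.  5.] 90.0
   250 [365.3, 216.6] [364.9 216. ] [40.1  7.2] 80.1
   15 [305.9, 218.5] [306.  218.5] [4. 3.] 0.0
   80 [291.6, 220.2] [291.5 220.2] [ 3.8 20.9] 83.3
top yellow
   8 [197.0, 199.5] [197.  199.5] [2.1 2.1] 45.0
top green
   881 [198.1, 199.8] [197.5 200. ] [36. 31.] 90.0
```

View pics/c2.png

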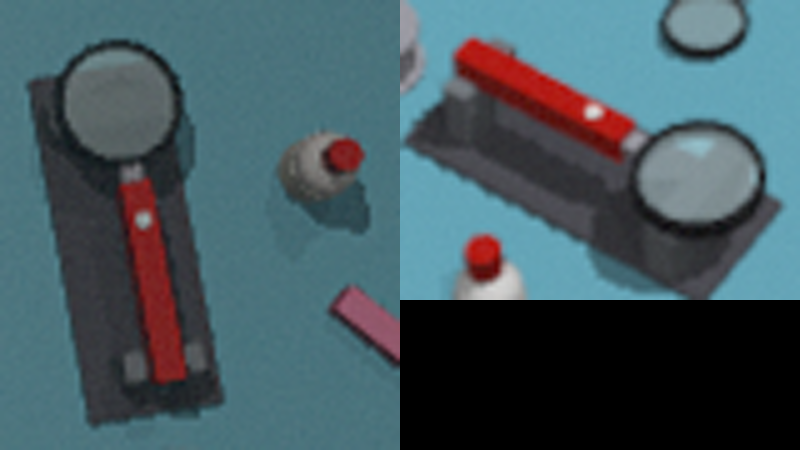

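View pics/c1.png

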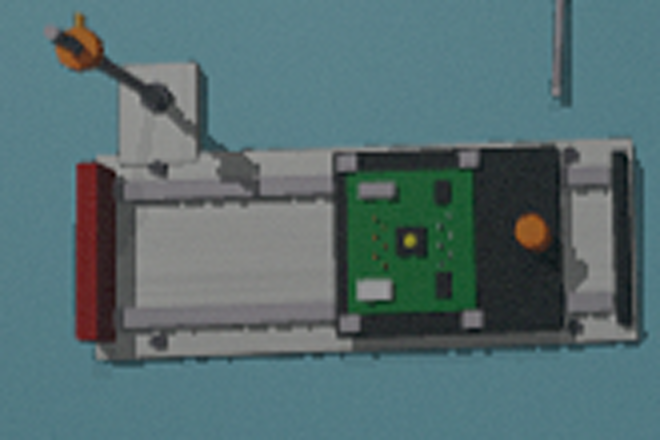

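Run:
```python
from h import *
np.set_printoptions(precision=1,suppress=True)
for n in C: print(n,"cam",-C[n]["R"].T@C[n]["t"])
knob=onz("top",(227.5,197.5),67);chip=onz("top",(197,199.5),38)
print("knobtop",knob,"chip",chip,np.linalg.norm((chip-knob)[:2]))
print("chip tri",tri((335,198.7),(197,199.5)),"knob tri",tri((319.5,206.5),(227.5,197.5)))
print("collar tri",tri((402,156),(114.5,151.7)))
def q(p,k,o): return (p[0]/k+o[0]+ -.5+.5/k,p[1]/k+o[1]-.5+.5/k)
f=lambda x,y,z:onz("top",q((x,y),4,(95,140)),z)
# base corners z=10 (right), stop top corners z=44
pts={"baseR_top":f(634,140,10),"baseR_bot":f(641,340,10),"baseL_bot":f(97,360,10),"stopTL":f(77,162,44),"stopBL":f(77,340,44),"stopTR":f(98,164,44),"stopBR":f(98,340,44),"post":f(157,97,10),"plateR_t":f(555,148,32),"plateR_b":f(563,328,32),"plateL_t":f(334,154,32),"plateL_b":f(340,336,32)}
for k,v in pts.items(): print(k,v)
g=lambda x,y,z:onz("top",q((x,y),5,(335,160)),z)
hc=onz("top",(364.9,216),52);L=g(120,103,48)
print("handle",hc,"lens",L,np.linalg.norm((L-hc)[:2]),"dir",np.degrees(np.arctan2(*(L-hc)[[1,0]])))
print("handle ends",g(137,180,52),g(170,381,52), "ring l/r",g(58,103,48),g(182,103,48))
qs=lambda x,y:q((x-400,y),5,(190,255))
print("lens tri",tri(qs(700,174),q((120,103),5,(335,160))),"dot",tri(qs(594,113),q((143,219),5,(335,160))))
print("flux",g(345,155,70),"spool",onz("top",(373,260),30))
```

```text
scene cam [1171.7 -707.1  961. ]
top cam [ 481.6   10.7 1086.9]
knobtop [605.8 115.2  67. ] chip [604.9 193.2  38. ] 77.99819496534398
chip tri (array([604.4, 192.8,  37.2]), np.float64(1.67058752406792)) knob tri (array([606.2, 115.6,  60.7]), np.float64(0.8345058952493668))
collar tri (array([701.2, 359.1, 142.9]), np.float64(0.812591847354138))
baseR_top [671.1  55.9  10. ]
baseR_bot [543.1  51.9  10. ]
baseL_bot [533.7 392.   10. ]
stopTL [653.5 395.5  44. ]
stopBL [544.3 392.3  44. ]
stopTR [652.2 382.7  44. ]
stopBR [544.2 379.7  44. ]
post [700.7 358.8  10. ]
plateR_t [662.5 104.3  32. ]
plateR_b [549.7  99.3  32. ]
plateL_t [659.6 241.6  32. ]
plateL_b [546.  236.3  32. ]
handle [ 559.4 -219.    52. ] lens [ 648.9 -206.9   48. ] 90.26644238195793 dir 7.735938839028203
handle ends [ 609.8 -213.3   52. ] [ 510.9 -226.6   52. ] ring l/r [ 649.1 -176.    48. ] [ 648.7 -237.8   48. ]
lens tri (array([ 650. , -207.1,   44.5]), np.float64(1.5405855884984523)) dot (array([ 590.7, -216.3,   49.7]), np.float64(0.13705543271367304))
flux [ 619.1 -311.4   70. ] spool [ 451.6 -240.8   30. ]
```

```bash
cat > go.py <<'E'
import sys
from h import *
x,y,z,yaw=map(float,sys.argv[1:5])
s=r.sense();w=s["tcp_rot"];a=np.radians(w[2]);d=np.array([x,y,z])-s["tool_pos"]
print("t",s["time"],"pos",s["tool_pos"].round(1),"rot",w.round(2))
print("tool delta mm",np.round([d[0]*np.cos(a)+d[1]*np.sin(a),d[0]*np.sin(a)-d[1]*np.cos(a),-d[2]],1),"turn",round(w[2]-yaw,2))
E
python3 -m handwheel '[[0,0,0,6.6],[0,0,0,6.6],[0,0,0,6.6],[0.025,-0.038,0,0],[0.025,-0.038,0,0],[0.025,-0.038,0,0],[0.025,-0.038,0,0],[0.025,-0.038,0,0],[0.025,-0.038,0,0],[0.025,-0.038,0,0]]' 0 40
python3 go.py 607 72 120 1.6
python3 - <<'E'
import cv2
s=cv2.imread("pics/scene0.png")
cv2.imwrite("pics/c3.png",cv2.resize(s[130:220,350:430],None,fx=6,fy=6,interpolation=cv2.INTER_CUBIC))
E
```

```text
time: 1.1
tool_pos: [389.2, -282.8, 231.0]
tcp_rot: [-180.0, 0.0, 2.1]
ft_force: [1.1, -0.3, -0.0]
finger_gap: 0.0
grip_force: 0.0
t 1.1 pos [ 389.2 -282.8  231. ] rot [-1.7998e+02  1.0000e-02  2.0600e+00]
tool delta mm [ 230.4 -346.7  111. ] turn 0.46
```

View pics/c3.png

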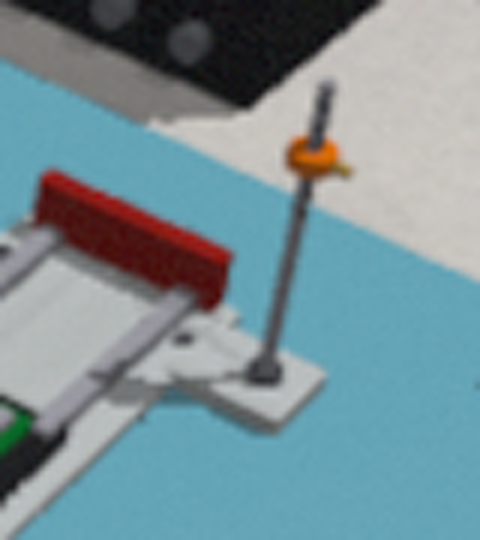

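The collar shows at crop (312,157), which is scene pixel (401.7,155.8), with the post top at (326,85) and its foot at (264,372). Those two give a height scale for the collar.

```bash
python3 - <<'E'
from h import *
np.set_printoptions(precision=1,suppress=True)
px=lambda x,y:(350+x/6-.42,130+y/6-.42)
for P in((700,358),(699,356.5),(701,359)):
    for nm,p in(("top",(326,83)),("collar",(312.5,157)),("collartop",(315,137)),("collarbot",(312,178))):
        o,d=ray("scene",px(*p));A=np.c_[d,[0,0,-1]];k=np.linalg.lstsq(A,np.array([P[0],P[1],0])-o,rcond=None)[0];print(P,nm,k[1])
print(proj("scene",(700,358,188)),proj("top",(700,358,188)),proj("scene",(700,358,10)),px(326,83),px(264,372))
E
python3 -m handwheel '[[0.025,-0.038,0,0.4],[0.025,-0.038,0,0],[0.025,-0.038,0,0],[0.025,-0.038,0,0],[0.025,-0.038,0,0],[0.025,-0.038,0,0],[0.025,-0.038,0,0],[0.025,-0.038,0,0],[0.025,-0.038,0,0],[0,0,0,0]]'
python3 go.py 607 72 48 1.6
```

```text
(700, 358) top 184.89536890982896
(700, 358) collar 143.69013842812413
(700, 358) collartop 154.88162443326902
(700, 358) collarbot 132.02693988820351
(699, 356.5) top 185.53837681401018
(699, 356.5) collar 144.3683796890532
(699, 356.5) collartop 155.54982439497644
(699, 356.5) collarbot 132.71656381379194
(701, 359) top 184.55682005461225
(701, 359) collar 143.33266651275744
(701, 359) collartop 154.52970110836253
(701, 359) collarbot 131.6628895431481
[404.5 142.5] [107.4 147.6] [393.6 192.2] (403.9133333333333, 143.41333333333336) (393.58, 191.58)
time: 2.1
tool_pos: [604.5, 68.8, 229.7]
tcp_rot: [-179.9, 0.1, 1.9]
ft_force: [-1.3, 0.4, -0.9]
finger_gap: -0.0
grip_force: 0.0
t 2.1 pos [604.5  68.8 229.7] rot [-1.799e+02  9.000e-02  1.940e+00]
tool delta mm [  2.7  -3.1 181.7] turn 0.34
```

```bash
python3 -m handwheel '[[0.0025,0,0.02,0.3],[0,0,0.035,0],[0,0,0.035,0],[0,0,0.035,0],[0,0,0.03,0],[0,0,0.02,0],[0,0,0.006,0],[0,0,0,0]]'
python3 -m handwheel '[[0,-0.006,0,0],[0,-0.006,0,0],[0,-0.005,0,0],[0,-0.005,0,0],[0,-0.005,0,0],[0,-0.005,0,0],[0,0,0,0]]'
python3 go.py 602.5 232 48 1.6
```

```text
time: 2.9
tool_pos: [604.9, 63.6, 49.2]
tcp_rot: [180.0, 0.1, 1.4]
ft_force: [0.3, 0.5, 0.3]
finger_gap: 0.1
grip_force: 0.0
time: 3.6
tool_pos: [605.3, 96.8, 50.5]
tcp_rot: [-180.0, -0.0, 1.4]
ft_force: [-0.2, -0.2, -0.5]
finger_gap: 0.1
grip_force: 0.0
t 3.6 pos [605.3  96.8  50.5] rot [-1.7999e+02 -2.0000e-02  1.4100e+00]
tool delta mm [   0.5 -135.3    2.5] turn -0.19
```

```bash
python3 -m handwheel '[[0,-0.01,0,0],[0,-0.012,0,0],[0,-0.012,0,0],[0,-0.012,0,0],[0,-0.012,0,0],[0,-0.012,0,0],[0,-0.012,0,0],[0,-0.01,0,0],[0,-0.008,0,0],[0,-0.005,0,0]]'
python3 -m handwheel '[[0,-0.005,0,0],[0,-0.005,0,0],[0,-0.004,0,0]]'
python3 -m handwheel '[[0,-0.003,0,0],[0,-0.003,0,0]]'
python3 go.py 602.5 232 48 1.6
python3 - <<'E'
from h import *
im=r.snapshot("top")
for x in blobs(im,8,18,150,90,box=(95,165,260,245)): print(x[:2],onz("top",x[2][0],67))
for x in blobs(im,20,35,120,80,box=(95,165,260,245)): print(x[:2],onz("top",x[1],38))
E
```

```text
time: 4.6
tool_pos: [602.5, 201.9, 50.2]
tcp_rot: [-180.0, 0.0, 1.4]
ft_force: [-0.8, -1.7, 1.1]
finger_gap: 0.4
grip_force: 1.1
time: 4.9
tool_pos: [602.2, 215.2, 50.1]
tcp_rot: [180.0, 0.0, 1.4]
ft_force: [-1.0, -2.4, 1.1]
finger_gap: 0.3
grip_force: 1.1
time: 5.1
tool_pos: [602.1, 221.1, 50.2]
tcp_rot: [180.0, 0.0, 1.4]
ft_force: [-1.3, -2.7, 1.0]
finger_gap: 0.1
grip_force: 1.1
t 5.1 pos [602.1 221.1  50.2] rot [1.7999e+02 2.0000e-02 1.3700e+00]
tool delta mm [  0.7 -10.9   2.2] turn -0.23
```

```bash
python3 -m handwheel '[[0,-0.004,0,0],[0,-0.004,0,0],[0,-0.003,0,0]]'
python3 -m handwheel '[[0,-0.003,0,0],[0,-0.002,0,0]]'
python3 -m handwheel '[[0,-0.002,0,0],[0,-0.002,0,0]]'
```

```text
time: 5.45
tool_pos: [601.8, 231.8, 50.2]
tcp_rot: [179.9, 0.0, 1.4]
ft_force: [-0.4, -14.0, 2.6]
finger_gap: 0.1
grip_force: 7.4
time: 5.65
tool_pos: [601.9, 232.3, 50.1]
tcp_rot: [179.6, 0.1, 1.3]
ft_force: [-3.2, -29.9, 7.9]
finger_gap: -0.2
grip_force: 15.0
time: 5.85
tool_pos: [601.8, 232.7, 50.1]
tcp_rot: [179.3, 0.2, 1.2]
ft_force: [-5.9, -44.6, 12.6]
finger_gap: -0.3
grip_force: 22.6
```

```bash
python3 -m handwheel '[[0,0.006,0,0],[0,0.01,0,0],[0,0.015,0,0],[0,0.015,-0.01,0],[0,0.01,-0.03,0],[0,0.01,-0.04,0],[0,0.02,-0.045,0],[0,0.03,-0.035,0],[0,0.045,0,0],[0,0.045,0,0]]' 0.05 60
python3 -m handwheel '[[0,0.049,0,-3],[0,0.049,0,-3],[0,0.049,0,0],[0,0.049,0,0],[0,0.049,0,0],[0,0.03,0,0],[0,0,0,0]]'
python3 go.py 560 -219 60 7.6
python3 - <<'E'
from h import *
np.set_printoptions(precision=1,suppress=True)
im=r.snapshot("top");cv2.imwrite("pics/top1.png",im[...,::-1])
for x in blobs(im,8,18,150,90,box=(95,165,260,245)): print(x[:2],onz("top",x[2][0],67))
for x in blobs(im,20,35,120,80,box=(95,165,260,245)): print(x[:2],onz("top",x[1],38))
E
```

```text
time: 6.85
tool_pos: [608.3, 34.7, 214.2]
tcp_rot: [-180.0, -0.4, 1.5]
ft_force: [1.3, 0.7, 0.3]
finger_gap: 50.1
grip_force: 0.0
time: 7.55
tool_pos: [634.4, -242.7, 211.1]
tcp_rot: [179.9, -0.1, 7.2]
ft_force: [0.8, -0.0, -0.1]
finger_gap: 49.7
grip_force: 0.0
t 7.55 pos [ 634.4 -242.7  211.1] rot [ 1.7991e+02 -8.0000e-02  7.1500e+00]
tool delta mm [-70.8 -32.7 151.1] turn -0.45
(51, [168.8, 199.3]) [602.  256.1  67. ]
(9, [139.9, 201.7]) [600.5 332.8  38. ]
```

```bash
python3 -m handwheel '[[-0.03,-0.015,0,-0.5],[-0.03,-0.012,0.01,0],[-0.006,-0.001,0.03,0],[0,0,0.04,0],[0,0,0.03,0],[0,0,0.02,0],[0,0,0,0],[0,0,0,0]]'
python3 go.py 564.5 -218.4 24.3 7.7
```

```text
time: 8.4
tool_pos: [565.7, -218.3, 81.2]
tcp_rot: [-180.0, -0.0, 8.0]
ft_force: [0.7, 0.1, 1.3]
finger_gap: 50.1
grip_force: 0.0
t 8.4 pos [ 565.7 -218.3   81.2] rot [-1.7999e+02 -4.0000e-02  7.9500e+00]
tool delta mm [-1.2 -0.  56.9] turn 0.25
```

```bash
python3 -m handwheel '[[-0.001,0,0.02,0.3],[0,0,0.02,0],[0,0,0.01,0],[0,0,0.006,0],[0,0,0,0],[0,0,0,0]]'
python3 go.py 564.5 -218.4 24.3 7.7
```

```text
time: 9.0
tool_pos: [565.0, -219.8, 25.6]
tcp_rot: [179.9, -0.1, 7.6]
ft_force: [-0.7, -0.6, -0.3]
finger_gap: 50.0
grip_force: 0.0
t 9.0 pos [ 565.  -219.8   25.6] rot [ 1.7995e+02 -8.0000e-02  7.5800e+00]
tool delta mm [-0.3 -1.5  1.3] turn -0.12
```

```bash
python3 -m handwheel '[[0,0,0.001,0],[0,0,0,0],[0,0,0,0],[0,0,0,0],[0,0,0,0],[0,0,0,0],[0,0,0,0],[0,0,0,0]]' 0 70
python3 -m handwheel '[[0,0,-0.004,0],[0,0,-0.008,0],[0,0,-0.015,0],[0,0,-0.02,0],[0,0,-0.025,0],[0,0,-0.03,0],[0,0,-0.03,0],[0,0,-0.02,0],[0,0,-0.01,0],[0,0,0,0]]'
python3 go.py 516 322 125 7.7
python3 - <<'E'
from h import *
s=cv2.cvtColor(r.snapshot("scene"),cv2.COLOR_RGB2BGR);t=cv2.cvtColor(r.snapshot("top"),cv2.COLOR_RGB2BGR)
cv2.imwrite("pics/s2.png",s);cv2.imwrite("pics/t2.png",t)
f=lambda a:cv2.resize(a,(400,400),interpolation=cv2.INTER_CUBIC)
cv2.imwrite("pics/c4.png",np.hstack([f(s[200:320,180:300]),f(t[140:260,310:430])]))
E
```

```text
time: 9.8
tool_pos: [564.7, -219.8, 24.1]
tcp_rot: [180.0, -0.1, 7.6]
ft_force: [0.0, -0.1, 6.4]
finger_gap: 14.7
grip_force: 69.2
time: 10.8
tool_pos: [565.2, -219.9, 187.8]
tcp_rot: [179.9, -0.2, 7.6]
ft_force: [0.3, 0.6, -0.4]
finger_gap: 15.0
grip_force: 68.5
t 10.8 pos [ 565.2 -219.9  187.8] rot [179.89  -0.18   7.58]
tool delta mm [  22.7 -543.6   62.8] turn -0.12
```

View pics/c4.png

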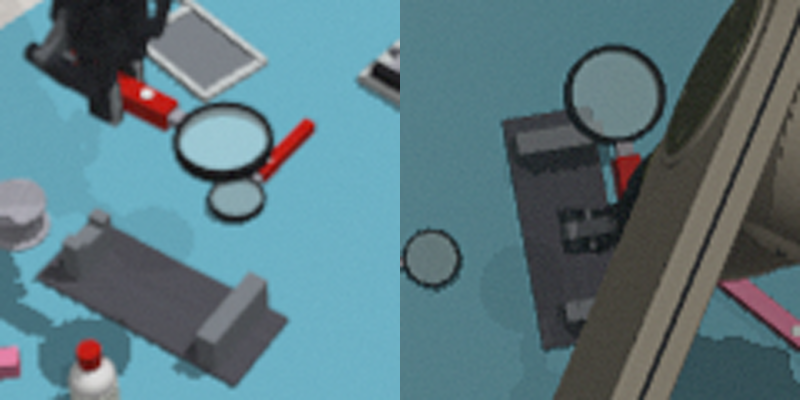

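The lifted loupe is held in the gripper clear of the rest, with the lens at scene crop (223,142) and top crop (214,94). I'll triangulate the lens centre to check that it is level.

```bash
cat > lens.py <<'E'
from h import *
np.set_printoptions(precision=1,suppress=True)
def ell(n,im,g,rad=26):
    """dark-ring blob near guess g -> ellipse of outer contour"""
    H=cv2.cvtColor(im,cv2.COLOR_RGB2GRAY);m=(H<62).astype(np.uint8)*255
    k=np.zeros_like(m);cv2.circle(k,tuple(int(v) for v in g),rad,255,-1);m&=k
    cs,_=cv2.findContours(m,cv2.RETR_CCOMP,cv2.CHAIN_APPROX_NONE)
    return [(len(c),cv2.fitEllipse(c)) for c in cs if len(c)>35]
E
python3 - <<'E'
from lens import *
f=lambda p,o:(p[0]*.3+o[0]-.35,p[1]*.3+o[1]-.35)
S=f((223.5,142.5),(180,200));T=f((214,94),(310,140));print(S,T,tri(S,T))
a=np.radians(7.6);P=np.array([565.2,-219.9,206.5])+85*np.array([np.cos(a),np.sin(a),0]);print("pred",P,proj("scene",P),proj("top",P))
for n,fn,g in(("scene","s2",S),("top","t2",T)):
    im=cv2.imread(f"pics/{fn}.png")[...,::-1].copy()
    for e in ell(n,im,g,19): print(n,e)
E
```

```text
(246.70000000000002, 242.4) (373.84999999999997, 167.85) (array([ 650.1, -207.3,  203.8]), np.float64(0.25173022575603626))
pred [ 649.5 -208.7  206.5] [245.9 241.7] [374.7 167.9]
scene (70, ((246.08644104003906, 238.959716796875), (27.953678131103516, 31.2160701751709), 99.43505096435547))
top (100, ((373.2668151855469, 168.72496032714844), (28.625469207763672, 32.14130783081055), 54.96969985961914))
top (77, ((374.2243347167969, 167.69908142089844), (26.58507537841797, 27.7623291015625), 139.02491760253906))
```

```bash
python3 -m handwheel '[[0,-0.01,0,0],[0.001,-0.02,0,0],[0.002,-0.03,0,0],[0.002,-0.036,0,0],[0.002,-0.036,0,0],[0.002,-0.036,0,0],[0.002,-0.036,0,0],[0.002,-0.036,0,0],[0.002,-0.036,0,0],[0.002,-0.036,0,0]]'
python3 -m handwheel '[[0.002,-0.036,0,0],[0.001,-0.036,0,0],[0.001,-0.036,0,0],[0.001,-0.036,0,0],[0.001,-0.03,0,0],[0,-0.025,0,0],[0,-0.015,0,0],[0,-0.006,0,0],[0,0,0,0]]'
python3 go.py 515.6 320.5 126 7.7
```

```text
time: 11.9
tool_pos: [538.2, 94.9, 184.4]
tcp_rot: [-180.0, 0.1, 7.6]
ft_force: [0.9, -0.3, -0.9]
finger_gap: 14.7
grip_force: 68.4
time: 12.8
tool_pos: [516.1, 311.3, 184.8]
tcp_rot: [180.0, 0.0, 7.6]
ft_force: [0.3, 0.2, -1.1]
finger_gap: 14.9
grip_force: 68.5
t 12.8 pos [516.1 311.3 184.8] rot [1.7998e+02 5.0000e-02 7.6400e+00]
tool delta mm [ 0.7 -9.2 58.8] turn -0.06
```

```bash
python3 -m handwheel '[[0.001,-0.004,0.008,0],[0,-0.005,0.014,0],[0,0,0.015,0],[0,0,0.012,0],[0,0,0.007,0],[0,0,0.003,0],[0,0,0,0],[0,0,0,0],[0,0,0,0]]'
python3 go.py 515.6 320.5 126 7.7
python3 - <<'E'
from h import *
s=cv2.cvtColor(r.snapshot("scene"),cv2.COLOR_RGB2BGR);t=cv2.cvtColor(r.snapshot("top"),cv2.COLOR_RGB2BGR)
cv2.imwrite("pics/s3.png",s);cv2.imwrite("pics/t3.png",t)
f=lambda a:cv2.resize(a,(400,480),interpolation=cv2.INTER_CUBIC)
cv2.imwrite("pics/c5.png",np.hstack([f(s[120:240,315:415]),f(t[130:250,90:190])]))
E
```

```text
time: 13.7
tool_pos: [517.2, 320.2, 127.2]
tcp_rot: [-180.0, -0.1, 7.6]
ft_force: [-0.0, -0.0, -0.2]
finger_gap: 15.0
grip_force: 68.5
t 13.7 pos [517.2 320.2 127.2] rot [-1.7997e+02 -8.0000e-02  7.5800e+00]
tool delta mm [-1.5 -0.5  1.2] turn -0.12
```

View pics/c5.png

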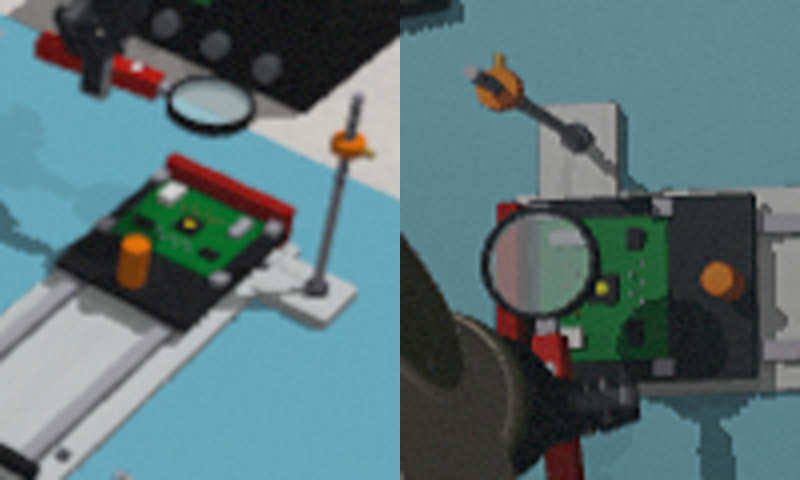

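The lens is at scene crop (210,105) and top crop (141,264), the chip dot is visible at (190,224) and (201,287), and the carrier sits against the stop. Next I'll triangulate the lens, dot, collar and handle tilt.

Run:
```python
from lens import *
f=lambda p,o:(p[0]/4+o[0]-.375,p[1]/4+o[1]-.375)
S=f((210.5,104.5),(315,120));T=f((141,263.5),(90,130))
print("lens",tri(S,T));print("chip",tri(f((190,224.5),(315,120)),f((201.5,287),(90,130))),onz("top",f((201.5,287),(90,130)),38))
print("collar",tri(f((348.5,145.5),(315,120)),f((97,86),(90,130))))
g=r.sense()["tool_pos"]
for tilt in(0,-2,-4):
    a=np.radians(7.7);b=np.radians(tilt);fx=np.array([np.cos(a)*np.cos(b),np.sin(a)*np.cos(b),np.sin(b)]);up=np.array([-np.cos(a)*np.sin(b),-np.sin(a)*np.sin(b),np.cos(b)])
    side=np.cross(up,fx);c=g+[0,0,18.8]-5*fx
    q=lambda n,X:(proj(n,X)-((315,120) if n=="scene" else (90,130))+.375)*4
    print(tilt,"lens S,T",q("scene",c+90*fx),q("top",c+90*fx),"tail top edge +side/-side",q("scene",c-50*fx+9*up+8*side),q("scene",c-50*fx+9*up-8*side),"bot",q("scene",c-50*fx-9*up-8*side))
    th=np.linspace(0,2*np.pi,60);R=np.array([q("scene",c+90*fx+32*(np.cos(t)*fx+np.sin(t)*side)+s*up) for t in th for s in(-5,5)]);print("   ring S extent",R.min(0),R.max(0))
for n,fn,gg in(("scene","s3",S),("top","t3",T)):
    im=cv2.imread(f"pics/{fn}.png")[...,::-1].copy()
    H=cv2.cvtColor(im,cv2.COLOR_RGB2HSV)
    if n=="scene":
        for x in blobs(im,0,6,140,50,box=(318,124,362,150)): print(x)
```

```text
lens (array([602.3, 333.2, 144.4]), np.float64(0.4313599905213631))
chip (array([601.3, 333.2,  34.8]), np.float64(0.9794256275879888)) [601.3 332.6  38. ]
collar (array([701.4, 359.5, 143.3]), np.float64(3.2307031725252635))
0 lens S,T [208.5 103.2] [143.4 265.3] tail top edge +side/-side [43.6 25.8] [32.9 35.8] bot [31.2 56.4]
   ring S extent [162.5  71.6] [254.9 135.6]
-2 lens S,T [207.9 106.6] [145.2 266.1] tail top edge +side/-side [44.2 23.7] [33.4 33.7] bot [31.  54.1]
   ring S extent [162.   74.3] [254.2 139.7]
-4 lens S,T [207.2 109.9] [147. 267.] tail top edge +side/-side [44.9 21.7] [34.1 31.7] bot [31.  51.8]
   ring S extent [161.3  77. ] [253.4 143.7]
(57, [328.7, 132.4], ((329.7241516113281, 132.18966674804688), (11.513111114501953, 6.127946376800537), 21.801410675048828))
(78, [348.2, 138.7], ((348.0721740722656, 138.58763122558594), (12.996430397033691, 6.904354095458984), 23.96249008178711))
```

Run:
```python
from lens import *
for z in(140,144,148): print(z,proj("top",(700,358,z)),proj("scene",(700,358,z)))
for fn,n,box in(("t0","top",(100,140,130,165)),("t3","top",(100,140,130,165)),("s3","scene",(390,145,415,170)),("s2","scene",(390,145,415,170)),("t2","top",(100,140,130,165))):
    im=cv2.imread(f"pics/{fn}.png")
    if im is None: im=cv2.imread("pics/top0.png")
    im=im[...,::-1].copy()
    H=cv2.cvtColor(im,cv2.COLOR_RGB2HSV);m=cv2.inRange(H,(6,110,50),(19,255,255));k=np.zeros_like(m);k[box[1]:box[3],box[0]:box[2]]=255;m&=k
    p=np.argwhere(m)[:,::-1];print(fn,len(p),"bbox",p.min(0),p.max(0),"mean",p.mean(0),"circ",cv2.minEnclosingCircle(p.astype(np.float32)))
c=np.array((700,358,0))
for z in(142,144,146,148):
    for n in C:
        R=np.array([proj(n,c+[12*np.cos(t),12*np.sin(t),z+s]) for t in np.linspace(0,6.28,40) for s in(-5,5)]);print(z,n,"bbox",R.min(0),R.max(0))
```

```text
140 [115.6 152.6] [401.4 156.8]
144 [114.9 152.2] [401.6 155.6]
148 [114.3 151.8] [401.9 154.5]
t0 80 bbox [109 144] [120 156] mean [114.7 151.5] circ ((114.5943374633789, 150.44338989257812), 6.470852375030518)
t3 78 bbox [109 144] [120 156] mean [114.9 151.7] circ ((114.5943374633789, 150.44338989257812), 6.470852375030518)
s3 47 bbox [398 153] [406 159] mean [401.8 156. ] circ ((402.0, 156.0), 4.472236156463623)
s2 45 bbox [398 153] [406 159] mean [401.6 156. ] circ ((402.0, 155.5), 4.272101879119873)
t2 77 bbox [109 144] [120 156] mean [114.8 151.7] circ ((114.5952377319336, 150.45237731933594), 6.4651665687561035)
142 scene bbox [396.8 152.2] [406.2 160.3]
142 top bbox [109.  146.6] [121.5 158.2]
144 scene bbox [397.  151.6] [406.3 159.7]
144 top bbox [108.7 146.4] [121.1 158. ]
146 scene bbox [397.1 151. ] [406.5 159.1]
146 top bbox [108.3 146.2] [120.8 157.8]
148 scene bbox [397.2 150.5] [406.6 158.5]
148 top bbox [108. 146.] [120.5 157.6][ WARN:0@0.375] global loadsave.cpp:275 findDecoder imread_('pics/t0.png'): can't open/read file: check file path/integrity
```

```bash
python3 -m handwheel '[[-0.001,0,0.001,0],[0,0,0,0],[0,0,0,0],[0,0,0,0],[0,0,0,0]]'; python3 go.py 516 320.2 126 7.7; python3 -m handwheel '[[0,0,0,0],[0,0,0,0]]'
```

```text
time: 14.3
tool_pos: [515.6, 319.8, 125.3]
tcp_rot: [-180.0, 0.0, 7.6]
ft_force: [-0.2, -0.2, -0.9]
finger_gap: 15.1
grip_force: 68.5
t 14.3 pos [515.6 319.8 125.3] rot [-180.      0.      7.58]
tool delta mm [ 0.4 -0.3 -0.7] turn -0.12
time: 14.5
tool_pos: [515.7, 319.8, 125.3]
tcp_rot: [-180.0, -0.0, 7.6]
ft_force: [-0.1, 0.7, -1.1]
finger_gap: 14.9
grip_force: 68.5
```

```bash
python3 -c "from bench import r; print(r.hand_in())"
```

```text
the job is handed in; nothing more can be done
None
```

I pushed the carrier home against the red stop, and the gripper now holds the loupe steady, level to about 1°, centred over the chip, with the lens at about 144 mm (collar mid-height measured at about 144.5 mm). I handed the job in at 14.5 s, and no verdict was shown.

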